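# Quarantine the rejected lock cylinder

### The job

The brass lock cylinder has failed inspection: slide the lid of the red reject box fully open, take that cylinder out of its bay in the blue sloped bin and lay it down gently inside the box, then slide the lid fully shut again. Leave the grey steel lock cylinder and the brass padlock lying where they are in their bays.

Things in the scene. Friction and masses are not known exactly. Their poses are not given: they have to be found in the camera images.
- reject_box: Red reject box, fixed, 150 (its x) x 148 (y) x 56 mm high to the rim, walls and floor 4 mm; inside 142 x 140 mm, 52 mm deep. A flat aluminium lid runs over the rim in steel rails (64 mm over the table) along its +y and -y sides. Origin: centre of its underside, z up; its -x side roughly faces the robot and is the side to which the lid slides open.
- box_lid (a joint): Travel of the box's lid in m: 0 fully shut, 0.12 fully open, along the box's -x. Stays where it is left (about 2 N to move); may start up to 45 mm open. At 0.12 the box is uncovered from x = -0.045 to +0.071 in its own frame, and the lid sticks out 120 mm beyond the box's -x side, its top 61 mm over the table.
- lid_grip (a point): Centre of the black upright grip bar on the lid: 12 mm thick along the box's x, 70 mm long along the box's y, from 61 to 91 mm over the table; this point is 76 mm over the table and moves with the lid. Its axes are those of the box.
- lay_spot (a point): Point on the inner floor of the reject box, 4 mm over the table, in the middle of the opening that the open lid leaves. Its axes are those of the box.
- pick_bin: Blue three-bay bin, fixed, 130 (its x) x 286 (y) mm. Origin: centre of its underside; -x faces the robot. Bays centred at y = -0.094, 0, 0.094, each 90 mm wide between dividers 50 mm high over the table: keep the fingers part closed there. Floors slope 10 degrees, rising to +x, 22 mm over the table in the middle. Front wall (-x) 28 mm high, back wall 58 mm.
- brass_cylinder: The rejected part: brass-coloured euro-profile lock cylinder, 65 mm long (its y), 33 mm wide (its x), 17 mm thick (its z), lying flat in one of the three bays, its length roughly along the bin's x. Origin: centre of its underside (on the bay floor).
- steel_cylinder: Grey steel euro-profile lock cylinder of the same shape and size (33 x 65 x 17 mm), good stock in another bay. Origin: centre of its underside.
- brass_padlock: Brass padlock, 61 x 40 x 14 mm with a steel shackle, good stock in the remaining bay, lying flat. Origin: centre of its underside.
Not all that is in view belongs to the job. What is shaped like the brass_cylinder but turquoise is not meant.

How it is judged:
By the outcome, as a careful person would: the job done as asked, in the order asked, and still so for the second after the job is handed in, with the robot touching nothing.
It also fails if it takes over 72 s, if anything falls off the work surface, if the arm or the gripper's body presses on something with over 40 N, if the wrist force passes 120 N, or if a joint passes its speed limit or range.

### The arm

A 6-joint arm with a two-finger parallel gripper is mounted at the origin on a cart in front of the work surface, level with it; the furniture and walls round the work are solid. World frame = base frame: x ahead of the robot, y to its left, z up, the work surface at z = 0. Lengths are in m, angles in rad, forces in N, time in s.
With the tool pointing down it reaches from about 0.35 to 0.775 m from the base axis. Payload 5.5 kg.
Tool frame: the origin (TCP) lies on the centre line of the jaws, within the pads' length; the fingertips stand 11 mm ahead of it and the grasp point (between the pads) lies 8 mm behind it; z points along the fingers, y is the line along which they close (so a half turn about z gives the same grasp; the last joint's range is limited). The gripper opens to 85 mm and grips with 20 to 120 N. Pads are 22 mm wide; open, the fingers measure 114 mm over their backs; the gripper's body (76 mm by 85 mm) begins 54 mm behind the grasp point. The pads swing forward as they close: fully open they stand 13 mm farther back than shut.
Start: joints at [1.149, 0.313, 0.046, 1.304, 0, 1.431], TCP at [0.16, 0.552, 0.242] pointing down, gripper open.
Joint ranges: [-2.76, 2.76], [-0.86, 1.69], [-1.03, 1.26], [-2.2, 2.34], [-1.47, 1.5], [-3.14, 3.14]. Speed limits (rad/s): [2.57, 2.57, 3.14, 3.14, 3.14, 3.14].

### API

Orientations are given as a unit quaternion [w, x, y, z].
In Python, from workcell import env, viewer, order, models gives the robot as it stands.
- The arm moves only by the tool drive_tool, never from a script. Its argument "series" is a list that holds one entry, the list of rows, each a list of 6 numbers: the shift along the tool's x, y, z each as a share of 120 mm, from -1 to 1, then the turn, a rotation vector about the tool's x, y, z each as a share of 180 degrees, from -1 to 1. A call has 1 to 20 rows; each row shifts and turns the commanded pose from where the row before left it, along the tool's axes as they then stand; what a row does not reach is not made up. A row lasts 1/8 s, in which the tool goes at most 62.5 mm and 10.7 degrees, less where a joint would pass 70% of its speed; a pose out of reach is approached as far as the arm can. A call with a number of a shift or a turn outside -1 to 1 is refused whole. A call with a gripper value outside its range is refused whole. "jaw" is the opening, from -1 (shut) to 1 (fully open), set as the call begins (left out, the last holds). The fingers move at their own pace and stop on an object; "grip_force" is the grip in N (left out, the last holds). Time passes only in rows, so rows that do not move let the fingers close. It gives the time, the measured TCP pose, the force, the opening and the grip force at its end, in the units of the state.
- env.get_state(): the state, without advancing time (a new reading comes with each control period).
- viewer.read_camera(name): name is "scene" or "top" or "wrist"; returns the picture (400x640x3 uint8, red, green, blue); there is no depth.
- viewer.camera_info(name): a dict with "intrinsics" (3x3 intrinsics, pixels), "D" ([k1, k2, p1, p2, k3] as OpenCV has them; the pictures are not rectified), "R" (3x3) and "t" (3): a world point X has camera coordinates R X + t; the wrist camera has in their place "T_tool_cam" (4x4, takes a point from camera to tool coordinates, whose origin is the TCP and whose axes are the flange's). Camera axes: x right, y down, z forward; pixel columns grow to the right and rows downward; lengths in m; the calibration is good to about 2 mm. A picture is of the moment at which its call begins: read the wrist's pose just before it. camera_info takes no time and is no camera call.
- order.hand_in(): hands the job in; it is judged then, once.
Trained networks look in the newest picture that a camera, given by its name, has taken for a name from the list of things; names that differ only in an ending like _2 or _b are one class to them, and where a whole thing is asked for, a point or a joint stands for the part that bears it (a point fixed in the world has none). Each returns a list of dicts, best first, with "score" (0 to 1); they miss things now and then, are a little off and sometimes report something else, mostly with a low value. They report only what shows in the picture. A call takes as long as a camera call. They do not tell look-alikes from the thing itself.
- models.silhouettes(label, camera): "region" (400x640 bool, what is visible of it) and "location" ([column, row] in pixels, amid what is visible of it).
The state is a dict: "clock": time; "joint_pos": joint angles; "qvel": joint speeds; "tau": joint torques, N m; "tcp_pos": TCP position; "orientation": TCP orientation; "wrist_force": force on the tool from outside, world axes, zero at the start; "ft_torque": the same for the moment, N m; "finger_gap": finger opening in m; "grip_force": force on a finger pad.
Only numpy, scipy, OpenCV 4.12 (cv2) and the standard library are available. Lean on these libraries where they do the work, as an engineer would, in place of code of your own. Each camera call takes 0.05 s, during which the arm holds its last target. There are 200 camera calls.

## Working session

There is one attempt and no reset: what is moved stays moved. The work goes in short steps, Python scripts to look and compute and a tool call to move; the robot and the scene stay as the last step left them, time stands still between calls to the robot, and variables do not carry over. Pictures are saved under pics/ and viewed, at most 10 in all, crops included, and the job is handed in when it is done.

Besides the shell and the picture viewer there is one more tool, called by a JSON object that holds its "op" and its "data", one argument or row to a line. drive_tool: Moves the arm, as the interface text tells. Its arguments: {"type":"object","properties":{"series":{"type":"array"},"jaw":{"type":"number"},"grip_force":{"type":"number"}},"required":["series"]}

```bash
mkdir -p pics; ls; cat > a.py <<'E'
E
python3 - <<'E'
from workcell import env, viewer, order, models
import cv2,numpy as np
print(env.get_state())
for c in ["scene","top"]:
    im=viewer.read_camera(c); cv2.imwrite(f"pics/{c}0.png",im[:,:,::-1]); 
    i=viewer.camera_info(c); print(c,i)
    for l in ["reject_box","box_lid","lid_grip","pick_bin","brass_cylinder","steel_cylinder","brass_padlock"]:
        for d in models.silhouettes(l,c): print(c,l,round(d["score"],2),np.round(d["location"]),d["region"].sum())
print(viewer.camera_info("wrist"))
E
```

```text
pics
{'clock': 0.0, 'joint_pos': array([ 1.14938947e+00,  3.13978014e-01,  4.49807640e-02,  1.30362255e+00,
       -1.45678066e-05,  1.43123490e+00]), 'qvel': array([-0.00124128, -0.00069655, -0.00084534,  0.00059113, -0.00029815,
        0.00230197]), 'tau': array([-5.16644400e-05, -4.80631149e+01,  2.98533261e+01,  1.96705054e-02,
        2.94745988e-06,  5.69160633e-06]), 'tcp_pos': array([0.15970925, 0.55185365, 0.24142234]), 'orientation': array([-2.45388490e-04,  1.40456677e-01,  9.90086406e-01, -8.78123666e-04]), 'wrist_force': array([ 0.63895623, -0.41753254, -0.34882163]), 'ft_torque': array([ 0.02505067,  0.00302437, -0.02095847]), 'grip_force': 0.0, 'finger_gap': 0.08544553465387503}
scene {'intrinsics': array([[487.3684389 ,   0.        , 319.89882987],
       [  0.        , 487.3684389 , 196.66831353],
       [  0.        ,   0.        ,   1.        ]]), 'D': array([-0.10381206,  0.        ,  0.        ,  0.        ,  0.        ]), 'R': array([[ 0.71890258, -0.69508756,  0.00568957],
       [-0.52345596, -0.54673976, -0.65350554],
       [ 0.45735428,  0.46682858, -0.756
[... 990 characters left out ...]
0.71 [247. 225.] 275
top steel_cylinder 0.56 [452. 242.] 3841
top brass_padlock 0.64 [182. 208.] 228
{'intrinsics': array([[290.01560459,   0.        , 320.09269701],
       [  0.        , 290.01560459, 196.65729512],
       [  0.        ,   0.        ,   1.        ]]), 'D': array([-0.0317939,  0.       ,  0.       ,  0.       ,  0.       ]), 'T_tool_cam': array([[ 3.00930385e-04, -9.63026865e-01, -2.69405208e-01,
         6.81174008e-02],
       [ 9.99999084e-01, -6.56556689e-05,  1.35171211e-03,
        -1.60098850e-04],
       [-1.31942306e-03, -2.69405368e-01,  9.63025964e-01,
        -1.32060490e-01],
       [ 0.00000000e+00,  0.00000000e+00,  0.00000000e+00,
         1.00000000e+00]])}
```

View pics/top0.png

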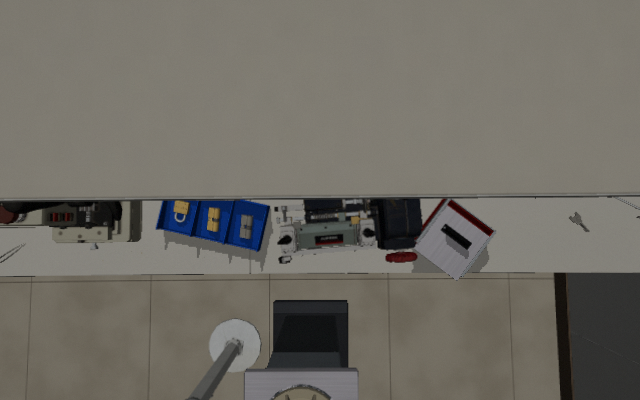

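View pics/scene0.png

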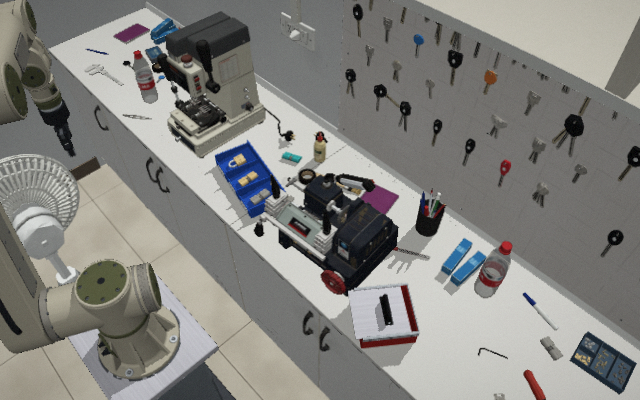

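The top view shows, from left to right, the padlock in the bin at (181,211), the brass cylinder in the middle bay at (213,219), the steel cylinder at (246,227), and the box at (453,240) with its grip bar at (456,237). A cabinet overhead hides everything above row 200. The scene view shows the turquoise look-alike outside the bin at (291,157).

Candidates for the brass cylinder:
- Middle bay, scene (249,179), top (213,219): brass.
- Scene (263,196), top (246,227): grey steel.
- Scene (291,157): turquoise.
- Scene (238,160), top (181,211): padlock.

My choice is the middle bay. I'll check it in a close crop.

```bash
python3 - <<'E'
import cv2,numpy as np
a=cv2.imread("pics/top0.png");s=cv2.imread("pics/scene0.png")
def c(im,x,y,w,h): return cv2.resize(im[y:y+h,x:x+w],(400,300),interpolation=cv2.INTER_CUBIC)
o=np.vstack([np.hstack([c(a,150,190,128,96),c(s,206,132,100,75+15-15)]),np.hstack([c(a,405,190,100,75+20-20),c(s,335,278,100,75)])])
cv2.imwrite("pics/crop1.png",o)
E
```

```text
(no output)
```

View pics/crop1.png

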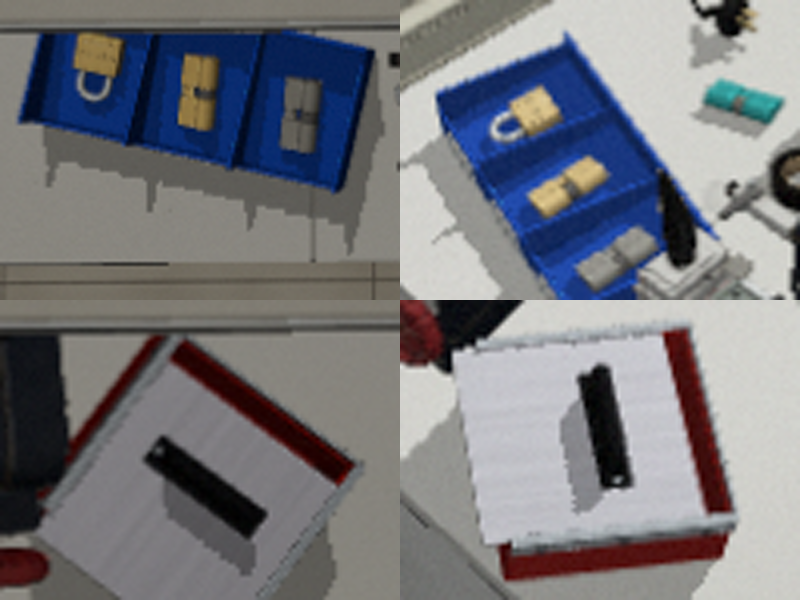

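The crop confirms the choice: the brass euro-profile cylinder lies in the middle bay at crop (198,92). The grip bar is at crop (205,486), and the lid is slightly open, with a red gap on its +x side. Next I'll fit the poses.

```bash
cat > a.py <<'E'
from workcell import env, viewer, order, models
import cv2,numpy as np
from scipy.spatial.transform import Rotation as Ro
from scipy.optimize import least_squares
def ray(px,name,st=None):
    i=viewer.camera_info(name)
    p=cv2.undistortPoints(np.array(px,float).reshape(-1,1,2),i["intrinsics"],i["D"])[:,0]
    d=np.c_[p,np.ones(len(p))]
    if name=="wrist":
        q=st["orientation"];R=Ro.from_quat(np.r_[q[1:],q[0]]).as_matrix()
        T=i["T_tool_cam"]; return R@T[:3,3]+st["tcp_pos"], (R@T[:3,:3]@d.T).T
    return -i["R"].T@i["t"], (i["R"].T@d.T).T
def onz(px,name,z,st=None):
    o,d=ray(px,name,st); return o+d*((z-o[2])/d[:,2])[:,None]
def fit(obs,x0):  # obs: (cam,px,local xyz)
    P=np.array([onz([p],c,l[2])[0,:2] for c,p,l in obs]);L=np.array([l[:2] for _,_,l in obs])
    def f(v):
        c,s=np.cos(v[2]),np.sin(v[2]); return (L@np.array([[c,s],[-s,c]])+v[:2]-P).ravel()
    r=least_squares(f,x0,loss="soft_l1",f_scale=.003); return r.x,r.fun.reshape(-1,2)
E
python3 - <<'E'
from a import *
np.set_printoptions(precision=4,suppress=True)
print(fit([("top",(258.2,250.8),(-.065,-.143,.028)),("top",(269.7,206),(.065,-.143,.058)),("top",(157,229),(-.065,.143,.028)),
("scene",(248,141.5),(.065,.143,.058)),("scene",(215.5,155.75),(-.065,.143,.028)),("scene",(285.5,192),(.065,-.143,.058))],[.55,.3,-.2]))
t=lambda x,y:("top",(405+x/4,190+(y-300)/4)); s=lambda x,y:("scene",(335+(x-400)/4,278+(y-300)/4))
# grip ends/centre
for n,ps in (("top",[t(158,443)[1],t(255,525)[1],t(205,486)[1]]),("scene",[s(594,366)[1],s(618,485)[1]])):
    print("grip",n,onz(ps,n,.091))
print("lid +x edge", onz([t(172,362)[1],t(330,478)[1]],"top",.061), onz([s(660,345)[1],s(706,513)[1]],"scene",.061))
print("box", onz([t(183,337)[1],t(358,467)[1]],"top",.064), onz([s(690,325)[1],s(735,525)[1]],"scene",.064))
for c,b in (("top",(200,205,226,235)),("scene",(235,168,262,188))):
    im=cv2.imread(f"pics/{c}0.png").astype(int); m=((im[:,:,2]>im[:,:,0]+35)&(im[:,:,2]>110)).astype(np.uint8)
    k=np.zeros_like(m);k[b[1]:b[3],b[0]:b[2]]=m[b[1]:b[3],b[0]:b[2]]
    r=cv2.minAreaRect(np.argwhere(k)[:,::-1].astype(np.float32)); bx=cv2.boxPoints(r)
    print(c,r,k.sum(),onz(np.vstack([bx,[r[0]]]),c,.039))
# cabinet/wall
c,_=ray([[0,0]],"top");print("topcam",c)
E
```

```text
(array([ 0.5824,  0.2396, -0.2384]), array([[-0.0012,  0.0008],
       [ 0.0015,  0.0065],
       [ 0.0035, -0.0036],
       [ 0.0031,  0.0041],
       [-0.0109, -0.0152],
       [-0.0023, -0.0006]]))
grip top [[ 0.5546 -0.3812  0.091 ]
 [ 0.5014 -0.4418  0.091 ]
 [ 0.5267 -0.4106  0.091 ]]
grip scene [[ 0.5432 -0.3925  0.091 ]
 [ 0.4889 -0.4609  0.091 ]]
lid +x edge [[ 0.6076 -0.4018  0.061 ]
 [ 0.5295 -0.5039  0.061 ]] [[ 0.6036 -0.4047  0.061 ]
 [ 0.5287 -0.5075  0.061 ]]
box [[ 0.6243 -0.4086  0.064 ]
 [ 0.5369 -0.5212  0.064 ]] [[ 0.6293 -0.4099  0.064 ]
 [ 0.5343 -0.5268  0.064 ]]
top ((212.16552734375, 219.01380920410156), (9.135003089904785, 22.09010124206543), 4.763641834259033) 179 [[0.5469 0.2556 0.039 ]
 [0.6076 0.2511 0.039 ]
 [0.6053 0.2259 0.039 ]
 [0.5446 0.2304 0.039 ]
 [0.576  0.2408 0.039 ]]
scene ((247.49998474121094, 178.0), (6.656403064727783, 18.582456588745117), 56.3099365234375) 111 [[0.5432 0.2492 0.039 ]
 [0.6112 0.2506 0.039 ]
 [0.6038 0.2215 0.039 ]
 [0.5366 0.2207 0.039 ]
 [0.5734 0.2354 0.039 ]]
topcam [ 0.5906 -0.0662  1.0482]
```

{"op": "drive_tool", "data": {
  "series": [
    [[-0.43,-0.05,0,0,0,0.029],[-0.43,-0.05,0,0,0,0.029],[-0.43,-0.05,0,0,0,0.029],[-0.43,-0.05,0,0,0,0.029],[-0.43,-0.05,0,0,0,0.029],[-0.43,-0.05,0,0,0,0.029],[-0.43,-0.05,0,0,0,0.029],[-0.43,-0.05,0,0,0,0.029],[-0.43,-0.05,0,0,0,0.029],[-0.43,-0.05,0,0,0,0.029],[0,0,0,0,0,0],[0,0,0,0,0,0]]
  ],
  "jaw": 0.2
}}

```text
clock: 2.3
tcp_pos: [0.5068, 0.1897, 0.2423]
orientation: [-0.0, 0.562, 0.827, 0.0]
wrist_force: [-0.2, -0.7, -0.4]
finger_gap: 0.0512
grip_force: 0.0
```

```bash
python3 - <<'E'
from a import *
np.set_printoptions(precision=4,suppress=True)
st=env.get_state();im=viewer.read_camera("wrist")
print(st["tcp_pos"],st["orientation"],st["joint_pos"],st["finger_gap"])
np.save("w1.npy",np.r_[st["tcp_pos"],st["orientation"]]);cv2.imwrite("pics/w1.png",im[:,:,::-1])
for l in ["brass_cylinder","steel_cylinder"]:
  for d in models.silhouettes(l,"wrist"):
    r=cv2.minAreaRect(np.argwhere(d["region"])[:,::-1].astype(np.float32))
    print(l,round(d["score"],2),r,onz(np.vstack([cv2.boxPoints(r),[r[0]]]),"wrist",.039,st))
E
```

```text
[0.5068 0.1897 0.2423] [-0.0002  0.5618  0.8273  0.0001] [ 0.2095  0.2473 -0.0429  1.2807  0.0005  1.4026] 0.05120343794291828
brass_cylinder 0.95 ((391.015380859375, 156.22308349609375), (55.319488525390625, 29.14815902709961), 29.74488067626953) [[0.5406 0.2295 0.039 ]
 [0.5444 0.2618 0.039 ]
 [0.6092 0.2542 0.039 ]
 [0.6069 0.2208 0.039 ]
 [0.5748 0.2418 0.039 ]]
brass_cylinder 0.56 ((510.5, 214.0), (24.035606384277344, 50.835601806640625), 8.365886688232422) [[0.7419 0.1982 0.039 ]
 [0.7162 0.2584 0.039 ]
 [0.7461 0.2657 0.039 ]
 [0.7736 0.2053 0.039 ]
 [0.744  0.2326 0.039 ]]
steel_cylinder 0.93 ((345.5484619140625, 217.2436981201172), (53.39369201660156, 27.139503479003906), 31.263729095458984) [[0.52   0.1427 0.039 ]
 [0.5249 0.1762 0.039 ]
 [0.5904 0.1643 0.039 ]
 [0.5868 0.1295 0.039 ]
 [0.555  0.1535 0.039 ]]
```

View pics/w1.png

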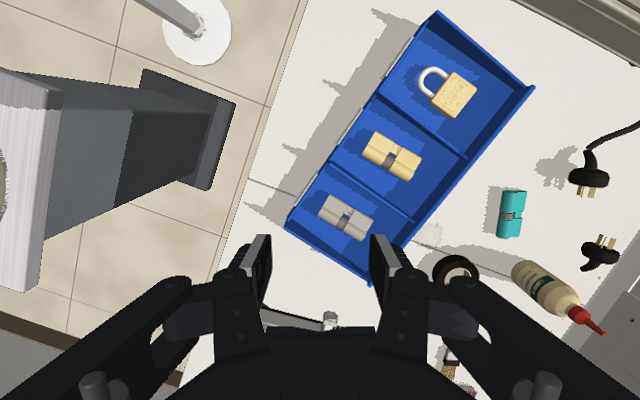

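The brass cylinder is in the middle bay at (391,156), measuring 33x65 mm as it should. The steel one is at (345,217), the padlock at (447,92) and the turquoise one outside the bin at (511,214). I'll now go to the box, retracting on the way.

{"op": "drive_tool", "data": {
  "series": [
    [[0,-0.45,-0.25,0,0,0],[0,-0.45,-0.25,0,0,0],[-0.37,-0.02,0,0,0,0.033],[-0.37,-0.02,0,0,0,0.033],[-0.37,-0.02,0,0,0,0.033],[-0.37,-0.02,0,0,0,0.033],[-0.37,-0.02,0,0,0,0.033],[-0.37,-0.02,0,0,0,0.033],[-0.37,-0.02,0,0,0,0.033],[-0.37,-0.02,0,0,0,0.033],[-0.37,-0.02,0,0,0,0.033],[-0.37,-0.02,0,0,0,0.033],[0,0.45,0.1,0,0,0],[0,0.45,0.1,0,0,0],[0,0.45,0.1,0,0,0],[0,0,0,0,0,0],[0,0,0,0,0,0]]
  ]
}}

```text
clock: 4.58
tcp_pos: [0.4744, -0.3689, 0.2658]
orientation: [-0.001, 0.897, 0.441, -0.0]
wrist_force: [-0.8, 0.6, -0.5]
finger_gap: 0.0515
grip_force: 0.0
```

```bash
python3 - <<'E'
from a import *
np.set_printoptions(precision=4,suppress=True)
st=env.get_state();im=viewer.read_camera("wrist")
print(st["tcp_pos"],st["orientation"],st["joint_pos"],st["finger_gap"])
np.save("w2.npy",np.r_[st["tcp_pos"],st["orientation"]]);cv2.imwrite("pics/w2.png",im[:,:,::-1])
for l,z in [("lid_grip",.091),("box_lid",.061),("reject_box",.06)]:
  for d in models.silhouettes(l,"wrist"):
    r=cv2.minAreaRect(np.argwhere(d["region"])[:,::-1].astype(np.float32))
    print(l,round(d["score"],2),r,onz(np.vstack([cv2.boxPoints(r),[r[0]]]),"wrist",z,st))
E
```

```text
[ 0.4744 -0.3689  0.2658] [-0.0009  0.8974  0.4412 -0.0003] [-0.7945  0.3623  0.1727  1.3831  0.0001  1.4332] 0.051494960348786686
lid_grip 0.71 ((367.5, 179.0), (118.0, 129.0), 90.0) [[ 0.4995 -0.3071  0.091 ]
 [ 0.6048 -0.3878  0.091 ]
 [ 0.5354 -0.4999  0.091 ]
 [ 0.4181 -0.4094  0.091 ]
 [ 0.5163 -0.3979  0.091 ]]
box_lid 0.64 ((367.49993896484375, 179.0), (128.99996948242188, 117.99998474121094), 0.0) [[ 0.4085 -0.4186  0.061 ]
 [ 0.4979 -0.3063  0.061 ]
 [ 0.6135 -0.3949  0.061 ]
 [ 0.5373 -0.5179  0.061 ]
 [ 0.5163 -0.406   0.061 ]]
reject_box 0.77 ((377.5, 179.0), (128.0, 149.0), 90.0) [[ 0.5013 -0.302   0.06  ]
 [ 0.6349 -0.4042  0.06  ]
 [ 0.5541 -0.5402  0.06  ]
 [ 0.4039 -0.4242  0.06  ]
 [ 0.5258 -0.4136  0.06  ]]
```

View pics/w2.png

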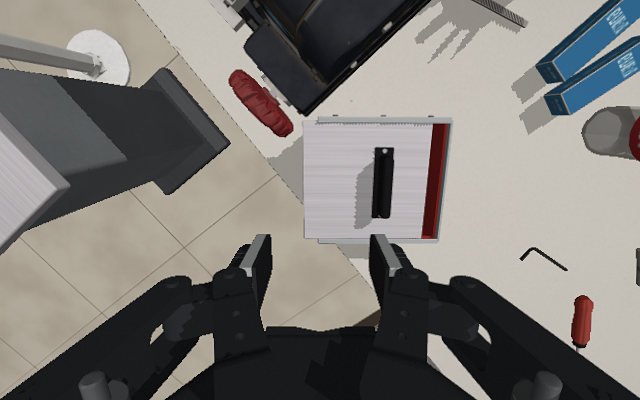

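The wrist view shows the box, with the grip bar at (383,183), the red gap along its +x side at (435,180), and clear table for the lid to slide out over. I'll refine the pose from the box corners and the bar's dark region.

```bash
python3 - <<'E'
from a import *
np.set_printoptions(precision=4,suppress=True)
w=np.load("w2.npy");st=dict(tcp_pos=w[:3],orientation=w[3:])
im=cv2.imread("pics/w2.png").astype(int)
m=(im.max(2)<45).astype(np.uint8);k=np.zeros_like(m);k[140:228,362:405]=m[140:228,362:405]
for y in (147,150,160,180,200,210,216,218): 
    c=np.nonzero(k[y])[0]; print(y,c.min() if len(c) else None,c.max() if len(c) else None,end="; ")
R=onz([(317,118),(452,118),(318,242),(438,242)],"wrist",.064,st);print("\nrails",R)
for a,b in ((0,1),(2,3)): d=R[b]-R[a];print(np.degrees(np.arctan2(d[1],d[0])))
d=R[1]-R[3];print(np.degrees(np.arctan2(-d[0],d[1])),np.linalg.norm(d))
G=onz([(394.5,148),(390.5,217)],"wrist",.091,st);print("grip right edge",G)
d=G[0]-G[1];print(np.degrees(np.arctan2(-d[0],d[1])),np.linalg.norm(d))
yaw=np.radians(-38.0);x=np.array([np.cos(yaw),np.sin(yaw)]);g=G.mean(0)[:2]-x*.006
E=onz([(433,124),(421,237)],"wrist",.061,st)
print("grip c",g,"boxc",R[[1,3]].mean(0)[:2]-x*.075,"lid edge",E, (E.mean(0)[:2]-g)@x,(R[[1,3]].mean(0)[:2]-E.mean(0)[:2])@x)
E
```

```text
147 None None; 150 375 393; 160 375 393; 180 374 391; 200 373 390; 210 372 389; 216 372 388; 218 None None; 
rails [[ 0.5118 -0.3142  0.064 ]
 [ 0.6318 -0.406   0.064 ]
 [ 0.421  -0.4333  0.064 ]
 [ 0.5403 -0.5254  0.064 ]]
-37.40465909573414
-37.68645121434726
-37.45970375014532 0.15049289030996163
grip right edge [[ 0.5581 -0.388   0.091 ]
 [ 0.5118 -0.4493  0.091 ]]
-37.080373090826654 0.07680083978687158
grip c [ 0.5302 -0.415 ] boxc [ 0.5269 -0.4195] lid edge [[ 0.6121 -0.3993  0.061 ]
 [ 0.527  -0.5082  0.061 ]] 0.05485682360122179 0.02036733772951923
```

{"op": "drive_tool", "data": {
  "series": [
    [[-0.01,0.3,0.2,0,0,0],[-0.01,0.3,0.2,0,0,0],[0,0,0.4,0,0,0],[0,0,0.4,0,0,0],[0,0,0.25,0,0,0],[0,0,0.11,0,0,0],[0,0,0,0,0,0],[0,0,0,0,0,0]]
  ]
}}

```text
clock: 5.78
tcp_pos: [0.5305, -0.417, 0.0813]
orientation: [0.002, 0.898, 0.44, 0.001]
wrist_force: [-0.7, 0.2, 0.0]
finger_gap: 0.0512
grip_force: 0.0
```

{"op": "drive_tool", "data": {
  "series": [
    [[0,0,0,0,0,0],[0,0,0,0,0,0],[0,0,0,0,0,0],[0,0,0,0,0,0],[0,0,0,0,0,0]]
  ],
  "jaw": -1,
  "grip_force": 40
}}

```text
clock: 6.4
tcp_pos: [0.53, -0.4166, 0.0801]
orientation: [0.001, 0.898, 0.44, 0.0]
wrist_force: [-0.4, 0.6, 5.5]
finger_gap: 0.0111
grip_force: 40.7
```

{"op": "drive_tool", "data": {
  "series": [
    [[0,-0.12,0,0,0,0],[0,-0.12,0,0,0,0],[0,-0.12,0,0,0,0],[0,-0.12,0,0,0,0],[0,-0.12,0,0,0,0],[0,-0.12,0,0,0,0],[0,0,0,0,0,0],[0,0,0,0,0,0]]
  ]
}}

```text
clock: 7.4
tcp_pos: [0.4615, -0.3634, 0.0801]
orientation: [0.0, 0.898, 0.44, 0.0]
wrist_force: [-0.9, 0.9, 7.6]
finger_gap: 0.0109
grip_force: 41.0
```

{"op": "drive_tool", "data": {
  "series": [
    [[0,-0.07,0,0,0,0],[0,-0.04,0,0,0,0],[0,0,0,0,0,0]]
  ]
}}

```text
clock: 7.78
tcp_pos: [0.4512, -0.3554, 0.08]
orientation: [0.001, 0.898, 0.44, 0.0]
wrist_force: [-0.1, 0.7, 7.5]
finger_gap: 0.0113
grip_force: 41.1
```

{"op": "drive_tool", "data": {
  "series": [
    [[0,-0.03,0,0,0,0],[0,0,0,0,0,0],[0,0,0,0,0,0]]
  ]
}}

```text
clock: 8.15
tcp_pos: [0.4497, -0.3542, 0.0801]
orientation: [0.002, 0.898, 0.44, 0.001]
wrist_force: [5.1, -2.0, 3.1]
finger_gap: 0.0112
grip_force: 40.8
```

{"op": "drive_tool", "data": {
  "series": [
    [[0,-0.02,0,0,0,0],[0,0,0,0,0,0],[0,0,0,0,0,0]]
  ]
}}

```text
clock: 8.52
tcp_pos: [0.4496, -0.3542, 0.0801]
orientation: [0.004, 0.898, 0.441, 0.002]
wrist_force: [10.6, -6.3, -1.8]
finger_gap: 0.0111
grip_force: 40.2
```

The lid hit its end stop after 101 mm. I'll release, lift, retract and swing back towards the bin.

{"op": "drive_tool", "data": {
  "series": [
    [[0,0.035,0,0,0,0],[0,0,0,0,0,0],[0,0,0,0,0,0],[0,0,0,0,0,0]]
  ],
  "jaw": 0.2
}}

```text
clock: 9.02
tcp_pos: [0.449, -0.3537, 0.0788]
orientation: [-0.001, 0.898, 0.44, -0.0]
wrist_force: [-0.3, 0.4, 0.3]
finger_gap: 0.0513
grip_force: 0.0
```

{"op": "drive_tool", "data": {
  "series": [
    [[0,0,-0.2,0,0,0],[0,0,-0.45,0,0,0],[0,0,-0.45,0,0,0],[0,0,-0.45,0,0,0],[0,-0.45,-0.2,0,0,0],[0,-0.45,0,0,0,0],[0.39,-0.02,0,0,0,-0.033],[0.39,-0.02,0,0,0,-0.033],[0.39,-0.02,0,0,0,-0.033],[0.39,-0.02,0,0,0,-0.033],[0.39,-0.02,0,0,0,-0.033],[0.39,-0.02,0,0,0,-0.033],[0.39,-0.02,0,0,0,-0.033],[0.39,-0.02,0,0,0,-0.033],[0.39,-0.02,0,0,0,-0.033],[0.39,-0.02,0,0,0,-0.033],[0,0,0,0,0,0],[0,0,0,0,0,0]]
  ]
}}

```text
clock: 11.28
tcp_pos: [0.4269, 0.1555, 0.2891]
orientation: [0.0, 0.562, 0.827, -0.0]
wrist_force: [-0.7, 0.1, -0.9]
finger_gap: 0.051
grip_force: 0.0
```

```bash
cat >> a.py <<'E'
def delta(p,R,st=None):
    st=st or env.get_state();q=st["orientation"];C=Ro.from_quat(np.r_[q[1:],q[0]])
    return C.inv().apply(np.array(p)-st["tcp_pos"])/.12,(C.inv()*Ro.from_matrix(R)).as_rotvec()/np.pi
E
python3 - <<'E'
from a import *
np.set_printoptions(precision=4,suppress=True)
im=viewer.read_camera("top");cv2.imwrite("pics/top2.png",im[:,:,::-1])
b=np.radians(-13.7);n=np.array([-np.sin(.1745)*np.cos(b),-np.sin(.1745)*np.sin(b),np.cos(.1745)])
z=-n;l=np.radians(173.2);y=np.cross(z,[np.cos(l),np.sin(l),0]);y/=np.linalg.norm(y);x=np.cross(y,z)
R=np.c_[x,y,z];np.save("Rg.npy",R)
st=env.get_state();print(st["clock"],st["tcp_pos"],st["joint_pos"])
Rv=np.c_[[np.cos(l),np.sin(l),0],[np.sin(l),-np.cos(l),0],[0,0,-1]]
print(delta(np.array([.5755,.2416,.0338])+n*.12,Rv)); print(Ro.from_matrix(Rv.T@R).as_rotvec()/np.pi)
E
```

```text
11.325 [0.4272 0.1551 0.2891] [ 0.1715  0.0681 -0.1436  1.3589 -0.0003  1.3655]
(array([0.3163, 1.2726, 1.1427]), array([-0.    ,  0.0001, -0.3423]))
[ 0.0067 -0.0551 -0.0006]
```

{"op": "drive_tool", "data": {
  "series": [
    [[0,0,0,0,0,-0.049],[0,0,0,0,0,-0.049],[0,0,0,0,0,-0.049],[0,0,0,0,0,-0.049],[0,0,0,0,0,-0.049],[0,0,0,0,0,-0.049],[0,0,0,0,0,-0.049],[0,0,0,0.003,-0.027,0],[0,0,0,0.003,-0.027,0],[0,0,0,0,0,0],[0,0,0,0,0,0]]
  ]
}}

```text
clock: 12.7
tcp_pos: [0.4274, 0.155, 0.2893]
orientation: [0.084, 0.058, 0.995, -0.014]
wrist_force: [0.1, 0.2, -0.4]
finger_gap: 0.0515
grip_force: 0.0
```

```bash
python3 - <<'E'
from a import *
np.set_printoptions(precision=4,suppress=True)
R=np.load("Rg.npy");n=-R[:,2];st=env.get_state();print(st["tcp_pos"],st["joint_pos"])
print(delta(np.array([.5755,.2416,.0338])+n*.12,R))
E
```

```text
[0.4274 0.155  0.2893] [ 0.2178 -0.0508 -0.2775  1.1905 -0.0727  0.3291]
(array([-0.7644,  0.9044,  1.2744]), array([ 0.0008, -0.0014, -0.0001]))
```

View pics/top2.png

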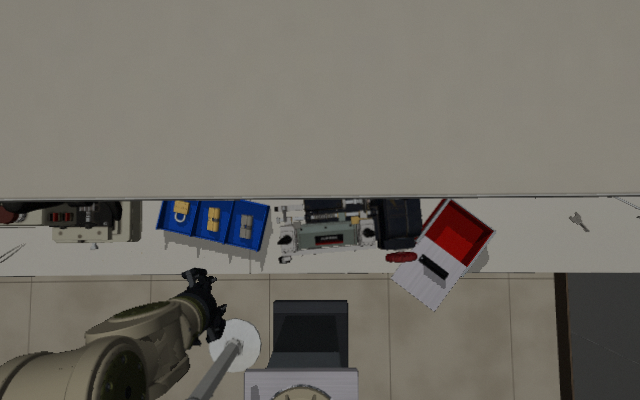

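The top view shows the lid fully open, with its bar at (433,266) and the red interior visible. I'll go to the pre-grasp pose and check from the wrist.

{"op": "drive_tool", "data": {
  "series": [
    [[-0.19,0.226,0.2,0,0,0],[-0.19,0.226,0.3,0,0,0],[-0.19,0.226,0.3,0,0,0],[-0.19,0.226,0.3,0,0,0],[0,0,0.17,0,0,0],[0,0,0,0,0,0],[0,0,0,0,0,0]]
  ]
}}

```text
clock: 13.58
tcp_pos: [0.5548, 0.247, 0.1528]
orientation: [0.084, 0.058, 0.995, -0.014]
wrist_force: [0.3, 0.0, -0.1]
finger_gap: 0.0512
grip_force: 0.0
```

```bash
python3 - <<'E'
from a import *
np.set_printoptions(precision=4,suppress=True)
R=np.load("Rg.npy");n=-R[:,2];st=env.get_state();im=viewer.read_camera("wrist");print(st["tcp_pos"])
cv2.imwrite("pics/w3.png",im[:,:,::-1])
for d in models.silhouettes("brass_cylinder","wrist")[:2]:
    r=cv2.minAreaRect(np.argwhere(d["region"])[:,::-1].astype(np.float32)); B=onz(np.vstack([cv2.boxPoints(r),[r[0]]]),"wrist",.0377,st)
    print(round(d["score"],2),r,B)
    # proper plane: top face tilted plane through (bin centre top)
    o,dd=ray(np.vstack([cv2.boxPoints(r),[r[0]]]),"wrist",st); p0=np.array([.5748,.2418,.0377])
    P=o+dd*(((p0-o)@n)/(dd@n))[:,None]; print(P, [ (p-st["tcp_pos"])@R for p in P])
print(delta([.5755,.2416,.0338],R))
E
```

```text
[0.5548 0.247  0.1528]
0.91 ((328.6120910644531, 319.40521240234375), (19.155790328979492, 54.371856689453125), 79.50852966308594) [[0.7183 0.2033 0.0377]
 [0.7093 0.2635 0.0377]
 [0.7386 0.2655 0.0377]
 [0.7488 0.2029 0.0377]
 [0.7283 0.2342 0.0377]]
[[0.6947 0.2086 0.0596]
 [0.6897 0.2632 0.0565]
 [0.7123 0.2649 0.0603]
 [0.7176 0.2091 0.0635]
 [0.7034 0.2366 0.0599]] [array([-0.1252, -0.0196,  0.1169]), array([-0.1136,  0.034 ,  0.1169]), array([-0.1362,  0.0384,  0.1169]), array([-0.1482, -0.0165,  0.1169]), array([-0.1306,  0.0092,  0.1169])]
0.58 ((319.70947265625, 194.00677490234375), (35.529903411865234, 70.7696304321289), 1.847610354423523) [[0.6071 0.2205 0.0377]
 [0.5386 0.2326 0.0377]
 [0.5429 0.2621 0.0377]
 [0.6119 0.2537 0.0377]
 [0.5732 0.2425 0.0377]]
[[0.6036 0.2215 0.0435]
 [0.5403 0.2319 0.0322]
 [0.5449 0.2622 0.0317]
 [0.6086 0.2538 0.043 ]
 [0.5733 0.2425 0.0374]] [array([-0.0319, -0.0173,  0.1169]), array([ 0.0332, -0.0142,  0.1169]), array([0.0322, 0.0164, 0.1169]), array([-0.033 ,  0.0154,  0.1169]), array([0.0012, 0.0001, 0.1169])]
(array([-0.0023, -0.0096,  1.0155]), array([ 0.0011, -0.0005,  0.0002]))
```

View pics/w3.png

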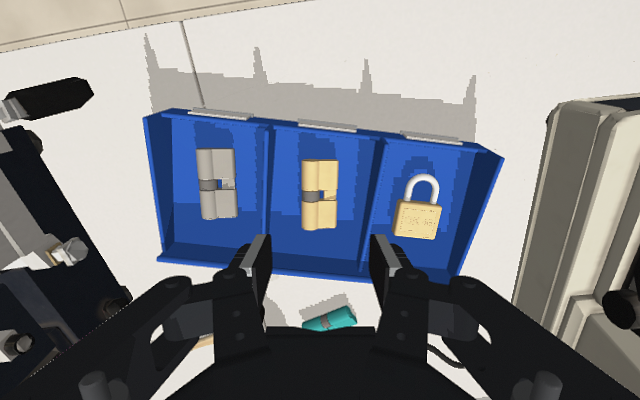

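The wrist view shows the brass cylinder centred between the fingers at (320,194), 65x33 mm. The turquoise one at (330,319) is behind the bin and ruled out. Descending.

{"op": "drive_tool", "data": {
  "series": [
    [[0,0,0.3,0,0,0],[0,0,0.3,0,0,0],[0,0,0.2,0,0,0],[0,0,0.12,0,0,0],[0,0,0.05,0,0,0],[0,0,0,0,0,0],[0,0,0,0,0,0]]
  ],
  "jaw": 0.08
}}

```text
clock: 14.55
tcp_pos: [0.5742, 0.2433, 0.0388]
orientation: [0.085, 0.057, 0.995, -0.014]
wrist_force: [-0.5, -0.4, 0.0]
finger_gap: 0.0462
grip_force: 0.0
```

```bash
python3 - <<'E'
from a import *
R=np.load("Rg.npy");print(delta([.5755,.2416,.0338],R),env.get_state()["finger_gap"])
E
```

```text
(array([-0.00530241, -0.01206758,  0.04322074]), array([ 0.0011296 , -0.00057281,  0.00041519])) 0.04624962357078315
```

{"op": "drive_tool", "data": {
  "series": [
    [[0,0,0.035,0,0,0],[0,0,0,0,0,0]]
  ]
}}

```text
clock: 14.8
tcp_pos: [0.5741, 0.2428, 0.0334]
orientation: [0.084, 0.057, 0.995, -0.014]
wrist_force: [-0.1, -0.1, -0.7]
finger_gap: 0.0464
grip_force: 0.0
```

{"op": "drive_tool", "data": {
  "series": [
    [[0,0,0,0,0,0],[0,0,0,0,0,0],[0,0,0,0,0,0],[0,0,0,0,0,0]]
  ],
  "jaw": -1,
  "grip_force": 50
}}

```text
clock: 15.3
tcp_pos: [0.5741, 0.2427, 0.0338]
orientation: [0.084, 0.057, 0.995, -0.014]
wrist_force: [-3.2, -1.9, 5.2]
finger_gap: 0.0303
grip_force: 49.3
```

{"op": "drive_tool", "data": {
  "series": [
    [[0,0,-0.1,0,0,0],[0,0,-0.2,0,0,0],[0,0,-0.3,0,0,0],[0,0,-0.4,0,0,0],[0,0,0,0,0,0],[0,0,0,0,0,0]]
  ]
}}

```text
clock: 16.05
tcp_pos: [0.5539, 0.2474, 0.1513]
orientation: [0.084, 0.057, 0.995, -0.014]
wrist_force: [-0.1, 0.2, -3.0]
finger_gap: 0.0301
grip_force: 49.9
```

```bash
python3 - <<'E'
from a import *
im=viewer.read_camera("wrist");cv2.imwrite("pics/w4.png",im[:,:,::-1])
E
```

```text
(no output)
```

View pics/w4.png

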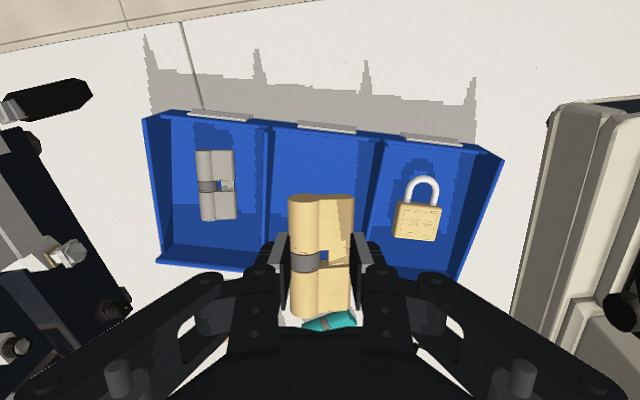

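The cylinder is firmly held across its middle. The steel cylinder (215,185) and the padlock (418,207) haven't moved. I'll carry it back to the box.

{"op": "drive_tool", "data": {
  "series": [
    [[0,0,-0.2,0,0,0],[0.19,-0.226,-0.3,0,0,0],[0.19,-0.226,-0.3,0,0,0],[0.19,-0.226,-0.3,0,0,0],[0.19,-0.226,-0.15,0,0,0],[0,0,0,-0.003,0.027,0],[0,0,0,-0.003,0.027,0],[0,0,0,0,0,0.049],[0,0,0,0,0,0.049],[0,0,0,0,0,0.049],[0,0,0,0,0,0.049],[0,0,0,0,0,0.049],[0,0,0,0,0,0.049],[0,0,0,0,0,0.049],[0,0,0,0,0,0]]
  ]
}}

```text
clock: 17.98
tcp_pos: [0.427, 0.1554, 0.2845]
orientation: [-0.001, 0.561, 0.828, -0.001]
wrist_force: [0.2, -0.0, -2.4]
finger_gap: 0.0297
grip_force: 50.2
```

{"op": "drive_tool", "data": {
  "series": [
    [[-0.39,-0.02,0,0,0,0.033],[-0.39,-0.02,0,0,0,0.033],[-0.39,-0.02,0,0,0,0.033],[-0.39,-0.02,0,0,0,0.033],[-0.39,-0.02,0,0,0,0.033],[-0.39,-0.02,0,0,0,0.033],[-0.39,-0.02,0,0,0,0.033],[-0.39,-0.02,0,0,0,0.033],[-0.39,-0.02,0,0,0,0.033],[-0.39,-0.02,0,0,0,0.033],[0,0,0,0,0,0],[0,0,0,0,0,0]]
  ]
}}

```text
clock: 19.48
tcp_pos: [0.3648, -0.2879, 0.2854]
orientation: [-0.001, 0.898, 0.441, 0.0]
wrist_force: [-0.7, 0.4, -2.5]
finger_gap: 0.0301
grip_force: 50.2
```

```bash
python3 - <<'E'
from a import *
np.set_printoptions(precision=4,suppress=True)
st=env.get_state();print(st["clock"],st["tcp_pos"],st["finger_gap"])
a=np.radians(52.5);R=np.c_[[np.cos(a),np.sin(a),0],[np.sin(a),-np.cos(a),0],[0,0,-1]]
print(delta([.5373,-.4274,.019],R))
im=viewer.read_camera("wrist");cv2.imwrite("pics/w5.png",im[:,:,::-1])
E
```

```text
19.475 [ 0.3648 -0.2879  0.2854] 0.030055678198834156
(array([-0.0435,  1.8512,  2.2171]), array([-0.0005, -0.0003, -0.0009]))
```

{"op": "drive_tool", "data": {
  "series": [
    [[-0.01,0.46,0,0,0,0],[-0.01,0.46,0,0,0,0],[-0.01,0.46,0,0,0,0],[-0.01,0.46,0,0,0,0],[0,0.01,0.4,0,0,0],[0,0,0.4,0,0,0],[0,0,0.4,0,0,0],[0,0,0.4,0,0,0],[0,0,0.25,0,0,0],[0,0,0.11,0,0,0],[0,0,0,0,0,0],[0,0,0,0,0,0]]
  ]
}}

```text
clock: 21.02
tcp_pos: [0.5389, -0.4284, 0.0527]
orientation: [0.001, 0.898, 0.441, 0.001]
wrist_force: [-1.2, 0.1, -1.9]
finger_gap: 0.03
grip_force: 50.3
```

{"op": "drive_tool", "data": {
  "series": [
    [[0,0,0.09,0,0,0],[0,0,0.07,0,0,0],[0,0,0.05,0,0,0],[0,0,0.03,0,0,0],[0,0,0,0,0,0],[0,0,0,0,0,0]]
  ]
}}

```text
clock: 21.78
tcp_pos: [0.5378, -0.428, 0.0223]
orientation: [0.0, 0.898, 0.44, 0.0]
wrist_force: [-0.2, -0.8, -2.5]
finger_gap: 0.0298
grip_force: 50.3
```

{"op": "drive_tool", "data": {
  "series": [
    [[0,0,0.02,0,0,0],[0,0,0.01,0,0,0],[0,0,0,0,0,0],[0,0,0,0,0,0]]
  ]
}}

```text
clock: 22.28
tcp_pos: [0.5377, -0.4278, 0.0185]
orientation: [-0.0, 0.898, 0.44, 0.0]
wrist_force: [-0.6, 0.2, -2.0]
finger_gap: 0.0303
grip_force: 50.3
```

{"op": "drive_tool", "data": {
  "series": [
    [[0,0,0.012,0,0,0],[0,0,0,0,0,0],[0,0,0,0,0,0]]
  ]
}}

```text
clock: 22.65
tcp_pos: [0.5379, -0.428, 0.0178]
orientation: [0.0, 0.898, 0.44, 0.0]
wrist_force: [-2.0, 1.1, 4.2]
finger_gap: 0.0303
grip_force: 51.0
```

It has touched down. I'll release and lift.

{"op": "drive_tool", "data": {
  "series": [
    [[0,0,0,0,0,0],[0,0,0,0,0,0],[0,0,0,0,0,0]]
  ],
  "jaw": 0.08
}}

```text
clock: 23.02
tcp_pos: [0.5377, -0.4278, 0.0168]
orientation: [-0.0, 0.898, 0.44, 0.0]
wrist_force: [0.1, -0.5, -0.1]
finger_gap: 0.0462
grip_force: 0.0
```

{"op": "drive_tool", "data": {
  "series": [
    [[0,0,-0.1,0,0,0],[0,0,-0.3,0,0,0],[0,0,-0.45,0,0,0],[0,0,-0.45,0,0,0],[0,-0.2,-0.3,0,0,0],[0,-0.4,0,0,0,0],[0,0,0,0,0,0],[0,0,0,0,0,0]]
  ]
}}

```text
clock: 24.02
tcp_pos: [0.4812, -0.3842, 0.2102]
orientation: [0.001, 0.898, 0.44, 0.0]
wrist_force: [-0.1, 0.4, -0.6]
finger_gap: 0.0464
grip_force: 0.0
```

```bash
python3 - <<'E'
from a import *
np.set_printoptions(precision=4,suppress=True)
st=env.get_state();im=viewer.read_camera("wrist");cv2.imwrite("pics/w6.png",im[:,:,::-1])
print(st["clock"],st["tcp_pos"])
a=np.radians(52.5);R=np.c_[[np.cos(a),np.sin(a),0],[np.sin(a),-np.cos(a),0],[0,0,-1]]
print(delta([.4496,-.3542,.080],R))
E
```

```text
24.025 [ 0.4812 -0.3842  0.2102]
(array([ 0.0374, -0.368 ,  1.0821]), array([ 0.0007,  0.0001, -0.0014]))
```

View pics/w6.png

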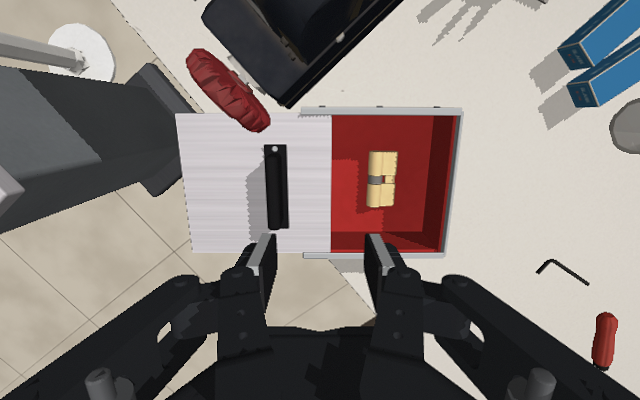

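The cylinder lies flat in the box at (381,180), clear of the lid's path. The bar is at (277,187). Next I'll grip it again.

{"op": "drive_tool", "data": {
  "series": [
    [[0.02,-0.2,0,0,0,0],[0.02,-0.17,0.2,0,0,0],[0,0,0.4,0,0,0],[0,0,0.3,0,0,0],[0,0,0.15,0,0,0],[0,0,0.03,0,0,0],[0,0,0,0,0,0],[0,0,0,0,0,0]]
  ]
}}

```text
clock: 25.08
tcp_pos: [0.4495, -0.3537, 0.0806]
orientation: [0.001, 0.898, 0.44, 0.0]
wrist_force: [0.7, -0.5, 0.3]
finger_gap: 0.046
grip_force: 0.0
```

{"op": "drive_tool", "data": {
  "series": [
    [[0,0,0,0,0,0],[0,0,0,0,0,0],[0,0,0,0,0,0],[0,0,0,0,0,0]]
  ],
  "jaw": -1,
  "grip_force": 40
}}

```text
clock: 25.58
tcp_pos: [0.4499, -0.3539, 0.0804]
orientation: [0.002, 0.898, 0.44, 0.001]
wrist_force: [4.3, -2.6, 2.4]
finger_gap: 0.0112
grip_force: 44.4
```

{"op": "drive_tool", "data": {
  "series": [
    [[0,0.12,0,0,0,0],[0,0.12,0,0,0,0],[0,0.12,0,0,0,0],[0,0.12,0,0,0,0],[0,0.12,0,0,0,0],[0,0.12,0,0,0,0],[0,0.12,0,0,0,0],[0,0.08,0,0,0,0],[0,0.05,0,0,0,0],[0,0,0,0,0,0],[0,0,0,0,0,0]]
  ]
}}

```text
clock: 26.95
tcp_pos: [0.5408, -0.4244, 0.0804]
orientation: [0.001, 0.898, 0.44, 0.0]
wrist_force: [1.5, -0.9, 4.5]
finger_gap: 0.0112
grip_force: 44.9
```

{"op": "drive_tool", "data": {
  "series": [
    [[0,0.035,0,0,0,0],[0,0,0,0,0,0],[0,0,0,0,0,0]]
  ]
}}

```text
clock: 27.32
tcp_pos: [0.5437, -0.4267, 0.0804]
orientation: [0.0, 0.898, 0.44, -0.0]
wrist_force: [0.1, -0.3, 6.1]
finger_gap: 0.011
grip_force: 45.0
```

{"op": "drive_tool", "data": {
  "series": [
    [[0,0.03,0,0,0,0],[0,0,0,0,0,0],[0,0,0,0,0,0]]
  ]
}}

```text
clock: 27.7
tcp_pos: [0.5448, -0.4275, 0.0804]
orientation: [-0.002, 0.898, 0.44, -0.001]
wrist_force: [-5.1, 3.4, 10.5]
finger_gap: 0.0111
grip_force: 45.7
```

The lid is at its shut stop, exactly where predicted. I'll release, lift clear and verify.

{"op": "drive_tool", "data": {
  "series": [
    [[0,0.01,0,0,0,0],[0,0,0,0,0,0]]
  ]
}}

```text
clock: 27.95
tcp_pos: [0.5449, -0.4275, 0.0804]
orientation: [-0.003, 0.898, 0.44, -0.002]
wrist_force: [-8.3, 5.5, 12.6]
finger_gap: 0.0113
grip_force: 46.0
```

{"op": "drive_tool", "data": {
  "series": [
    [[0,0,0,0,0,0],[0,0,0,0,0,0],[0,0,0,0,0,0],[0,0,-0.2,0,0,0],[0,0,-0.4,0,0,0],[0,0,-0.4,0,0,0],[0,-0.2,-0.4,0,0,0],[0,-0.4,0,0,0,0],[0,0,0,0,0,0],[0,0,0,0,0,0]]
  ],
  "jaw": 0.1
}}

```text
clock: 29.2
tcp_pos: [0.4911, -0.3858, 0.2477]
orientation: [0.0, 0.898, 0.44, 0.0]
wrist_force: [0.5, -0.4, 0.3]
finger_gap: 0.0471
grip_force: 0.0
```

```bash
python3 - <<'E'
from a import *
a=viewer.read_camera("wrist");b=viewer.read_camera("scene")
o=np.hstack([a[60:300,240:560],b[120:360,180:500]]);cv2.imwrite("pics/end.png",o[:,:,::-1])
E
```

```text
(no output)
```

View pics/end.png

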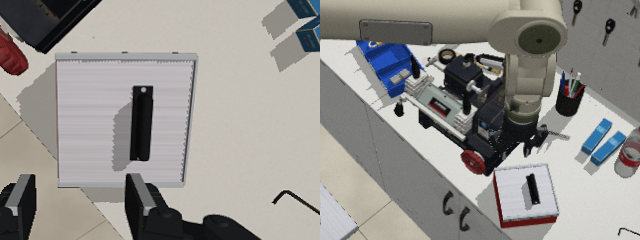

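The lid covers the box completely, with no red gap on its +x side, and the robot is touching nothing. Handing in.

```bash
python3 -c "
from workcell import order
print(order.hand_in())"
```

```text
the job is handed in; nothing more can be done
None
```

The brass lock cylinder lies flat in the reject box with the lid fully shut, the steel cylinder and the padlock were left in their bays, and the job was handed in at about 29 s on the robot's clock.

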